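Lock the sprung tap-cabinet door with a screwdriver

TASK

Take the big flat-bladed screwdriver out of the tool rack, put its blade in the slot of the lock on the low steel cabinet, press the springy door down shut with it and, with the blade kept seated in the slot, turn the lock a quarter turn clockwise (seen from above) to its stop, so that the door is drawn tight and stays shut. Then hang the screwdriver back upright in a free hole of the rack and let go of it. Touch the cabinet with the screwdriver only, not with the gripper, and leave everything else where it stands.

Things in the scene. Friction and masses are not known exactly. Their poses are not given: they have to be found in the camera images.
- cabinet: Low grey steel cabinet fixed on the ledge, left or right of its middle; 250 (x) x 270 (y) mm, 91 mm high with its 6 mm door shut. Origin under its centre, z up, lock side -x. The door is its top, hinged along the +x edge (hinge line along y at x 120, z 85 mm). Door shut, the lock's axis is at x -80, y 0, its slot floor 95 mm and its upper face 103 mm above the ledge.
- door (a joint): Opening angle of the door, rad: 0 shut. A spring holds it ajar at about 0.125: the lock is then about 25 mm higher than when shut, leans by that angle and is about 2.5 mm nearer the hinge. Some 6 to 8 N down on the lock shuts it against a hard stop; let go unlocked, it springs up again.
- lock (a joint): Lock angle, rad: starts at 0 to 0.25, grows clockwise seen from above, hard stop at 1.5 (locked); needs 0.1 to 0.2 N m, stays where left. Its hidden tongue slips under a catch only while the door is pressed within about 4 mm of shut at the lock, then draws and keeps it shut. Turned with the door up it passes over the catch and keeps the door from shutting: turn it back.
- slot (a point): Centre of the floor of the slot in the lock's head, a steel block 34 x 50 mm, 12 mm high, with a dark disc at its foot. Slot 8 mm wide, 30 mm long along this frame's y, 8 mm deep, closed at its ends, mouth bevelled 3 mm all round. z points out of the door; at lock angle 0 the slot runs along the cabinet's y.
- driver_grip (a point): Centre of the screwdriver's handle: grasp here from above. It hangs upright in a rack hole. Handle: black block, 28 mm along x (grasp across this), 46 mm along y, its top 37 mm above this point; 37 mm below it begins a round guard 64 mm across, 8 mm thick. z up along the tool. About 0.22 kg.
- driver_tip (a point): Tip of the screwdriver's blade, 130 mm straight below driver_grip, same axes. Blade 26 mm wide along y (the handle's wide way), 5 mm thick along x, 30 mm long, the last 3 mm being 22 x 3 mm. Shank 14 mm thick. The guard's underside, 85 mm above the tip, rests on the rack's board when hung.
- rack: Fixed plywood tool rack on the other side of the ledge from the cabinet, 80 (x) x 280 (y) mm, board's upper face 113 mm above the ledge, two end panels; origin under its centre, z up. Three square 35 mm holes along y, 90 mm apart: the screwdriver hangs in one, an awl in another, one is free.
- rack_hole0 (a point): Centre of the rack's hole at y = -90 mm of the rack, level with the board's upper face. 35 mm square, bevelled 3 mm, right through.
- rack_hole1 (a point): Centre of the rack's hole at y = 0 mm of the rack, level with the board's upper face. 35 mm square, bevelled 3 mm, right through.
- rack_hole2 (a point): Centre of the rack's hole at y = 90 mm of the rack, level with the board's upper face. 35 mm square, bevelled 3 mm, right through.
- pot_lid1: Small aluminium pot lid with a knob, 120 mm across, 47 mm high, between cabinet and rack; origin under its centre. Bystander.
- saucer: White ceramic saucer, 110 mm across, 18 mm high, between cabinet and rack; origin under its centre. Bystander.
- peg: Large wooden clothes peg lying flat, 110 x 27 x 12 mm, between cabinet and rack; origin under its centre. Bystander.
- bottle: White detergent bottle, 70 mm across, 170 mm high, at the left side; origin under its centre. Bystander.
- mug: Aluminium mug, 90 mm across, 100 mm high, at the right side; origin under its centre. Bystander.
- awl: The other tool in the rack, an awl with a short round wooden handle (36 mm across) and a round point; its handle ends 53 mm above the rack's board. Origin at its point, z up. Bystander.
- driver: The screwdriver as a whole; its origin and axes are those of driver_tip.
Not all that is in view belongs to the job. Of the things shaped like the driver, the black one is meant.

How it is judged:
By the outcome, as a careful person would: the job done as asked, in the order asked, and still so for the second after the job is handed in, with the robot touching nothing.
It also fails if it takes over 56 s, if anything falls off the work surface, if the arm or the gripper's body presses on something with over 40 N, if the wrist force passes 120 N, or if a joint passes its speed limit or range.

ROBOT

A 6-joint arm with a two-finger parallel gripper is mounted at the origin on the work surface. World frame = base frame: x ahead of the robot, y to its left, z up, the work surface at z = 0. Lengths are in m, angles in rad, forces in N, time in s.
With the tool pointing down it reaches from about 0.225 to 0.875 m from the base axis. Payload 3.4 kg.
Tool frame: the origin (TCP) lies at the very end of the fingers, on their centre line; the grasp point (between the pads) lies 19 mm behind it; z points along the fingers, y is the line along which they close (so a half turn about z gives the same grasp; the last joint's range is limited). The gripper opens to 85 mm and grips with 20 to 120 N. Pads are 22 mm wide; open, the fingers measure 114 mm over their backs; the gripper's body (76 mm by 85 mm) begins 54 mm behind the grasp point. The pads swing forward as they close: fully open they stand 13 mm farther back than shut.
Start: joints at [1.05, 0.276, 1.505, -0, 1.361, -0.121], TCP at [0.224, 0.53, 0.196] pointing down, gripper open.
Joint ranges: [-2.89, 2.89], [-0.75, 2.08], [0.22, 2.7], [-1.18, 4.32], [0.11, 2.71], [-2.7, 2.7]. Speed limits (rad/s): [2.57, 2.57, 3.14, 3.14, 3.14, 3.14].

INTERFACE

Orientations are given as a unit quaternion [w, x, y, z].
In Python, from rig import readout, vision, manip gives the robot as it stands.
- The arm moves only by the shell command python3 -m handwheel 'ROWS' [FORCE]. ROWS is JSON, a list of rows, each a list of 3 entries, a list of its own where there are three numbers: the shift along the tool's x, y, z in mm, then the turn, a rotation vector about the tool's x, y, z in units of 6 degrees (1.0 is 6 degrees), then the closure, from -1 (fully open) to 1 (shut), so that 0 is half open. A call has 1 to 20 rows; each row shifts and turns the commanded pose from where the row before left it, along the tool's axes as they then stand; what a row does not reach is not made up. A row lasts 1/8 s, in which the tool goes at most 62.5 mm and 10.7 degrees, less where a joint would pass 70% of its speed; a pose out of reach is approached as far as the arm can. A call is refused whole if a number of a shift passes 62.5 or a number of a turn 1, either way. A call with a gripper value outside its range is refused whole. The fingers move at their own pace and stop on an object; FORCE is the grip in N (left out, the last holds). Time passes only in rows, so rows that do not move let the fingers close. It gives the time, the measured TCP pose, the force, the opening and the grip force at its end, in the units of the state.
- readout.get_state(): the state, without advancing time (a new reading comes with each control period).
- vision.get_image(name): name is "scene" or "side" or "wrist"; returns the picture (400x640x3 uint8, blue, green, red); there is no depth.
- vision.camera_params(name): a dict with "intrinsics" (3x3 intrinsics, pixels), "rvec" (rotation vector, rad) and "tvec" (3), from world to camera coordinates, as OpenCV has them; the wrist camera has in their place "hand_eye" (4x4, takes a point from camera to tool coordinates, whose origin is the TCP and whose axes are the flange's). Camera axes: x right, y down, z forward; pixel columns grow to the right and rows downward; lengths in m; the calibration is good to about 2 mm. A picture is of the moment at which its call begins: read the wrist's pose just before it. camera_params takes no time and is no camera call.
- manip.sign_off(): hands the job in; it is judged then, once.
The state is a dict: "clock": time; "qpos": joint angles; "qd": joint speeds; "effort": joint torques, N m; "position": TCP position; "ee_rot": TCP orientation; "contact_force": force on the tool from outside, world axes, zero at the start; "moment": the same for the moment, N m; "width": finger opening in m; "gripper_force": force on a finger pad.
Only numpy, scipy, OpenCV 4.12 (cv2) and the standard library are available. Lean on these libraries where they do the work, as an engineer would, in place of code of your own. Each camera call takes 0.05 s, during which the arm holds its last target. There are 200 camera calls.

## Working session

There is one attempt and no reset: what is moved stays moved. The work goes in short steps, Python scripts to look and compute and a shell command to move; the robot and the scene stay as the last step left them, time stands still between calls to the robot, and variables do not carry over. Pictures are saved under pics/ and viewed, at most 10 in all, crops included, and the job is handed in when it is done.

```bash
mkdir -p pics; ls
python3 - <<'E'
from rig import readout, vision
import cv2,numpy as np
a=vision.get_image("scene");b=vision.get_image("side")
cv2.imwrite("pics/scene.png",a);cv2.imwrite("pics/side.png",b)
s=readout.get_state();print({k:np.round(v,3).tolist() for k,v in s.items()})
for n in("scene","side","wrist"):
    print(n,{k:np.round(v,4).tolist() for k,v in vision.camera_params(n).items()})
E
```

```text
pics
{'clock': 0.1, 'qpos': [1.05, 0.277, 1.506, -0.0, 1.361, -0.121], 'qd': [-0.001, -0.0, -0.001, 0.0, -0.001, -0.001], 'effort': [0.001, -41.77, -24.64, -0.0, 0.006, 0.0], 'position': [0.224, 0.529, 0.195], 'ee_rot': [-0.0, 0.199, 0.98, -0.001], 'contact_force': [0.793, 1.058, -0.14], 'moment': [-0.013, 0.049, 0.003], 'gripper_force': 0.0, 'width': 0.085}
scene {'intrinsics': [[402.2499, 0.0, 321.3859], [0.0, 402.2499, 198.6082], [0.0, 0.0, 1.0]], 'rvec': [0.7725, 2.7483, -0.8938], 'tvec': [0.4661, -0.162, 1.7078]}
side {'intrinsics': [[466.6422, 0.0, 320.8447], [0.0, 466.6422, 190.1571], [0.0, 0.0, 1.0]], 'rvec': [0.2944, -2.6801, 1.4307], 'tvec': [0.5313, 0.1712, 1.7864]}
wrist {'intrinsics': [[297.8067, 0.0, 319.7423], [0.0, 297.8067, 198.4105], [0.0, 0.0, 1.0]], 'hand_eye': [[-0.0008, -0.9445, -0.3285, 0.0844], [1.0, -0.0007, -0.0006, -0.0003], [0.0003, -0.3285, 0.9445, -0.1782], [0.0, 0.0, 0.0, 1.0]]}
```

View pics/scene.png

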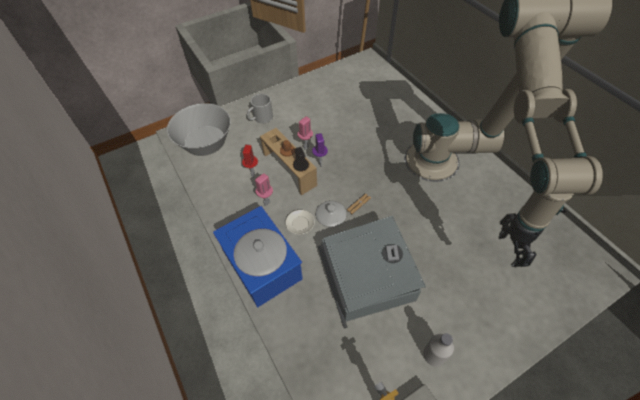

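View pics/side.png

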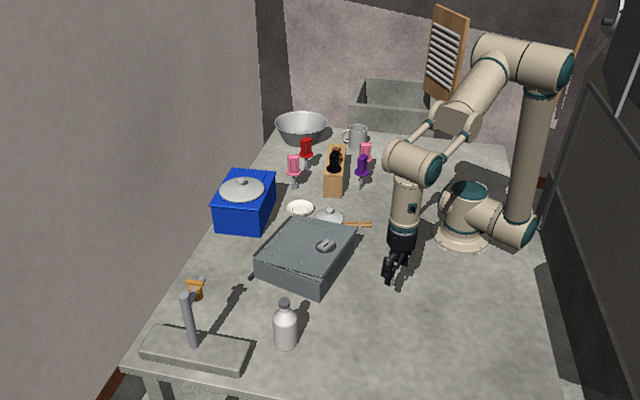

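Both views show the same layout. The black driver stands in the rack at scene (300,158) and side (335,158). The lock is at scene (393,254) and side (325,245). Look-alikes in the scene view are red (249,157), pink (305,127), pink (263,187), purple (320,145) and the awl (287,147). I choose the black one and check it in a close crop.

```bash
cat > h.py <<'E'
import numpy as np,cv2
from rig import readout,vision
from scipy.spatial.transform import Rotation as R
def cam(n,st=None):
    p=vision.camera_params(n);K=np.array(p["intrinsics"])
    if n!="wrist": return K,cv2.Rodrigues(np.array(p["rvec"]))[0],np.array(p["tvec"]).ravel()
    q=st["ee_rot"];T=np.eye(4);T[:3,:3]=R.from_quat([*q[1:],q[0]]).as_matrix();T[:3,3]=st["position"]
    C=np.linalg.inv(T@np.array(p["hand_eye"]));return K,C[:3,:3],C[:3,3]
def atz(c,uv,z):
    K,Rm,t=c;d=Rm.T@np.linalg.inv(K)@[uv[0],uv[1],1];o=-Rm.T@t;return o+d*(z-o[2])/d[2]
def tri(c1,u1,c2,u2):
    P=[c[0]@np.c_[c[1],c[2]] for c in(c1,c2)]
    X=cv2.triangulatePoints(P[0],P[1],np.array(u1,float),np.array(u2,float)).ravel();return X[:3]/X[3]
def proj(c,X):
    K,Rm,t=c;p=K@(Rm@np.asarray(X,float)+t);return p[:2]/p[2]
E
python3 - <<'E'
from h import *
a,b=cam("scene"),cam("side")
for n,u,v in[("lock",(393,253),(325,245)),("black",(300,155),(336,153)),("bottle",(446,340),(285,303)),("mug",(262,98),(357,128)),("purple",(320,140),(362,160))]:print(n,tri(a,u,b,v).round(3))
A=cv2.imread("pics/scene.png");B=cv2.imread("pics/side.png")
f=lambda I,x,y,w,h:cv2.resize(I[y:y+h,x:x+w],(400,300),interpolation=cv2.INTER_CUBIC)
cv2.imwrite("pics/c.png",np.vstack([np.hstack([f(A,240,110,100,75),f(B,290,130,100,75)]),np.hstack([f(A,310,210,132,99),f(B,250,205,132,99)])]))
E
```

```text
lock [0.461 0.317 0.126]
black [ 0.525 -0.175  0.189]
bottle [0.513 0.62  0.161]
mug [ 0.488 -0.605  0.112]
purple [ 0.415 -0.222  0.152]
```

View pics/c.png

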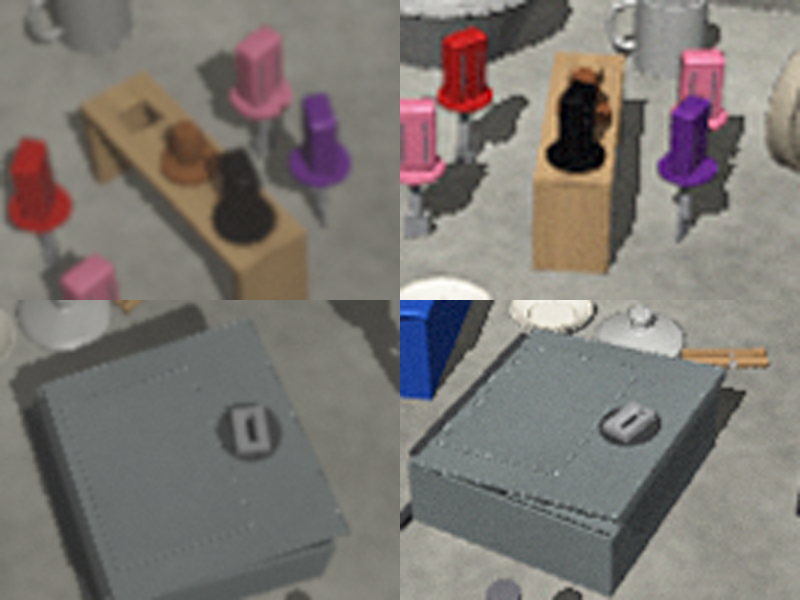

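The crop confirms it: the black block handle on a round guard hangs in the rack's near hole (scene (300,158)). The awl is in the middle hole, the far hole at scene (275,138) is free, and the coloured look-alikes stand outside the rack. I move over the lock for a wrist look.

```bash
python3 -m handwheel '[[[-46,-8,-26],[0,0,0],0],[[-46,-8,-26],[0,0,0],0],[[-46,-8,-26],[0,0,0],0],[[-46,-8,-26],[0,0,0],0],[[-46,-8,-26],[0,0,0],0],[[-46,-8,-26],[0,0,0],0],[[0,0,0],[0,0,1],0],[[0,0,0],[0,0,1],0],[[0,0,0],[0,0,1],0],[[0,0,0],[0,0,1],0],[[0,0,0],[0,0,1],0],[[0,0,0],[0,0,1],0],[[0,0,0],[0,0,1],0],[[0,0,0],[0,0,1],0],[[0,0,0],[0,0,1],0],[[0,0,0],[0,0,1],0],[[0,0,0],[0,0,1],0],[[0,0,0],[0,0,0],0],[[0,0,0],[0,0,0],0]]'
python3 - <<'E'
from h import *
import json
s=readout.get_state();I=vision.get_image("wrist");cv2.imwrite("pics/w1.png",I)
json.dump({k:np.array(s[k]).tolist() for k in("position","ee_rot")},open("w1.json","w"))
E
```

```text
clock: 2.48
position: [0.4593, 0.378, 0.3516]
ee_rot: [-0.0, 0.7, 0.714, -0.0]
contact_force: [-0.3, 0.4, 0.3]
width: 0.0426
gripper_force: 0.0
```

View pics/w1.png

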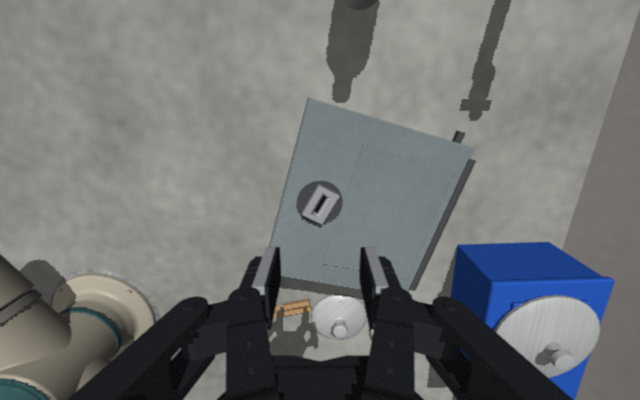

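The wrist view shows the cabinet with its lock at (320,205), the slot clearly visible and tilted, and the door edge running (308,99) to (272,258). I take a second view on the way, then go on to the rack.

```bash
python3 -m handwheel '[[[-45,0,0],[0,0,0],0],[[-45,0,0],[0,0,0],0],[[0,0,0],[0,0,0],0],[[0,0,0],[0,0,0],0]]' >/dev/null
cat > snap.py <<'E'
import sys,json
from h import *
n=sys.argv[1];s=readout.get_state();I=vision.get_image("wrist");cv2.imwrite(f"pics/{n}.png",I)
json.dump({k:np.array(s[k]).tolist() for k in("position","ee_rot")},open(n+".json","w"))
E
python3 snap.py w2
cat > lock.py <<'E'
from h import *
import json
def lock(n,uv,r=30,S=8):
    s=json.load(open(n+".json"));c=cam("wrist",s);I=cv2.imread(f"pics/{n}.png",0);x,y=int(uv[0])-r,int(uv[1])-r
    g=cv2.resize(I[y:y+2*r,x:x+2*r],None,fx=S,fy=S,interpolation=cv2.INTER_CUBIC)
    w=(g>np.percentile(g,97)-40).astype(np.uint8)
    k,_=cv2.findContours(w,cv2.RETR_EXTERNAL,cv2.CHAIN_APPROX_NONE);k=max(k,key=cv2.contourArea)
    m=cv2.erode(cv2.drawContours(np.zeros_like(w),[k],-1,1,-1),np.ones((3*S//2,3*S//2)))
    d=((g<70)&(m>0)).astype(np.uint8);q,_=cv2.findContours(d,cv2.RETR_EXTERNAL,cv2.CHAIN_APPROX_NONE);q=max(q,key=cv2.contourArea)
    v=cv2.cvtColor(g,cv2.COLOR_GRAY2BGR);cv2.drawContours(v,[k],-1,(0,0,255),1);cv2.drawContours(v,[q],-1,(0,255,0),1)
    f=lambda P:(P+.5)/S-.5+[x,y]
    rb,rs=cv2.minAreaRect(k),cv2.minAreaRect(q)
    return c,f(np.array(rb[0])),f(np.array(rs[0])),f(cv2.boxPoints(rb)),f(cv2.boxPoints(rs)),v
E
python3 - <<'E'
from lock import *
s2=json.load(open("w2.json"));c2=cam("wrist",s2)
u2=proj(c2,[.463,.313,.13]);print("guess",u2)
A=lock("w1",(320,205));B=lock("w2",u2)
print(A[1],A[2],B[1],B[2]);print("block",tri(A[0],A[1],B[0],B[1]).round(4),"slot",tri(A[0],A[2],B[0],B[2]).round(4))
for L in(A,B):
    for i in(3,4):
        P=np.array([atz(L[0],u,.128)[:2] for u in L[i]]);e=[P[1]-P[0],P[2]-P[1]];e.sort(key=np.linalg.norm)
        print([round(np.linalg.norm(t)*1e3,1) for t in e],np.degrees(np.arctan2(*(e[1]*np.sign(e[1][1]))[::-1])).round(1))
cv2.imwrite("pics/l12.png",cv2.resize(np.hstack([A[5],B[5]]),(800,400)))
c=A[0]
p=[atz(c,(308,99),.117),atz(c,(272,258),.117)];print("lockedge",p,np.degrees(np.arctan2(*(p[0]-p[1])[[1,0]])))
p=[atz(c,(308,99),.117),atz(c,(473,147),.091)];print("side +y edge",p,np.degrees(np.arctan2(*(p[1]-p[0])[[1,0]])))
E
```

```text
guess [321.24942799 142.34805071]
[319.5 204.5] [318.99173737 188.22357464] [320.5 141.5] [319.4384613  141.42019272]
block [0.4611 0.3142 0.131 ] slot [ 0.4602  0.2928 -0.0163]
[np.float64(83.2), np.float64(92.0)] 93.0
[np.float64(19.8), np.float64(53.1)] 8.2
[np.float64(77.8), np.float64(79.8)] 93.0
[np.float64(6.9), np.float64(29.3)] 61.0
lockedge [array([0.44232275, 0.45668441, 0.117     ]), array([0.3871269 , 0.21754302, 0.117     ])] 77.00325109948632
side +y edge [array([0.44232275, 0.45668441, 0.117     ]), array([0.68450853, 0.39411158, 0.091     ])] -14.486544247090455
```

View pics/l12.png

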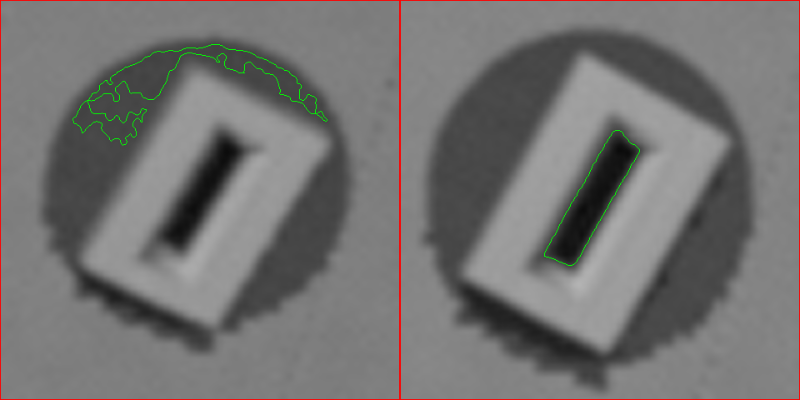

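The slot is clear in both views. Its direction is about 61°, and the cabinet yaw is about -13.5°, so the lock angle is about 0.25. On to the rack.

```bash
python3 - <<'E'
from lock import *
A,B=[cam("wrist",json.load(open(n+".json"))) for n in("w1","w2")]
print(tri(A,(320.2,204.7),B,(320,142.5)).round(4),atz(A,(320.2,204.7),.128).round(4),atz(B,(320,142.5),.128).round(4))
for c,x0,y0,Q in((A,290,175,[(190,65),(330,145),(213,328),(82,265)]),(B,291,112,[(183,52),(333,142),(207,352),(62,277)])):
    P=np.array([atz(c,(x0+u/6.667-.43,y0+v/6.667-.43),.128)[:2] for u,v in Q]);d=(P[0]-P[3],P[1]-P[2])
    print([(np.linalg.norm(e)*1e3,np.degrees(np.arctan2(e[1],e[0]))) for e in d],np.linalg.norm(P[1]-P[0]))
E
python3 -m handwheel '[[[-54,7,-4],[0,0,0],0],[[-54,7,-4],[0,0,0],0],[[-54,7,-4],[0,0,0],0],[[-54,7,-4],[0,0,0],0],[[-54,7,-4],[0,0,0],0],[[-54,7,-4],[0,0,0],0],[[-54,7,-4],[0,0,0],0],[[-54,7,-4],[0,0,0],0],[[0,0,0],[0,0,0],0],[[0,0,0],[0,0,0],0]]'
python3 snap.py r1
```

```text
[0.4613 0.3122 0.1262] [0.4613 0.3129 0.128 ] [0.4613 0.3125 0.128 ]
[(np.float64(51.28890682194557), np.float64(63.64781630742794)), (np.float64(49.440597300058556), np.float64(60.85323488638364))] 0.034796601955894776
[(np.float64(50.85469753483231), np.float64(61.944047509616304)), (np.float64(49.411520639536086), np.float64(60.625812771486345))] 0.034552707908869634
clock: 4.32
position: [0.5258, -0.1419, 0.3834]
ee_rot: [-0.001, 0.7, 0.714, 0.0]
contact_force: [-0.3, 1.2, -0.9]
width: 0.043
gripper_force: 0.0
```

View pics/r1.png

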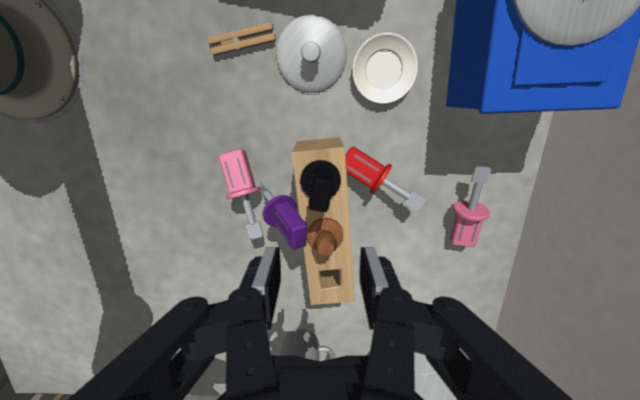

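The view from over the rack shows the black driver's guard at (321,180) and handle top at about (320,195). The awl is at (325,240), the free hole at (330,278), purple is close on the left at (285,220) and red on the right at (368,170). I take a closer second view for the height.

```bash
python3 -m handwheel '[[[-9,0,42],[0,0,0],0],[[-9,0,42],[0,0,0],0],[[0,0,0],[0,0,0],0],[[0,0,0],[0,0,0],0]]'
python3 snap.py r2
python3 - <<'E'
from h import *
import json
A,B=[cam("wrist",json.load(open(n+".json"))) for n in("r1","r2")];S=cam("scene");D=cam("side")
print("purple top",tri(A,(298,238),S,(320,137)),tri(S,(320,137),D,(362,156)));print("red",tri(A,(352,158),S,(248,148)),tri(S,(248,148),D,(307,141)))
P=[atz(A,u,.113)[:2].round(4) for u in((294,153),(343,150),(354,300),(310,303))];print("rack",P,np.mean(P,0))
u=[proj(c,[.525,-.175,.19]) for c in(A,B)];print(u)
out=[]
for n,w,r in(("r1",u[0],40),("r2",u[1],60)):
    I=cv2.imread(f"pics/{n}.png");x,y=int(w[0])-r,int(w[1])-r;print(n,x,y)
    c=cv2.resize(I[y:y+2*r,x:x+2*r],(400,400),interpolation=cv2.INTER_CUBIC);out.append((255*(c/255.)**.45).astype(np.uint8))
cv2.imwrite("pics/r12.png",np.hstack(out))
E
```

```text
clock: 4.88
position: [0.5266, -0.1598, 0.3018]
ee_rot: [0.001, 0.7, 0.714, 0.001]
contact_force: [0.1, 0.7, 0.6]
width: 0.0424
gripper_force: 0.0
purple top [ 0.47802255 -0.15650724  0.28061464] [ 0.41638202 -0.21883018  0.17217014]
red [ 0.66080114 -0.16054382  0.30666976] [ 0.6762391  -0.32720912  0.15580604]
rack [array([ 0.4868, -0.1412]), array([ 0.5608, -0.1352]), array([ 0.5928, -0.4064]), array([ 0.5133, -0.4145])] [ 0.538425 -0.274325]
[array([318.62355348, 190.03572338]), array([317.40495409, 197.01729532])]
r1 278 150
r2 257 137
```

View pics/r12.png

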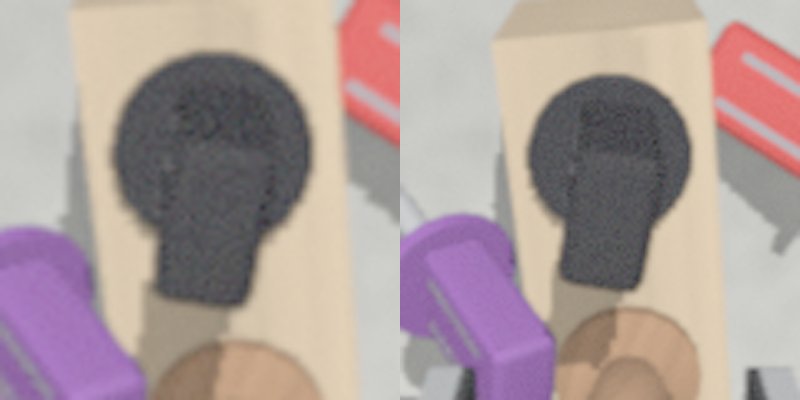

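The crop shows the black guard and the handle's top face, with corners in the left view at (190,148), (272,150), (243,305) and (155,295). The coloured tools have toppled since the first picture: they no longer stand where the scene view had them, and purple lies close to the rack. I triangulate the handle and check purple by colour.

Run:
```python
from h import *
import json
A,B=[cam("wrist",json.load(open(n+".json"))) for n in("r1","r2")];S=cam("scene");D=cam("side")
q1=np.array([(190,148),(272,150),(243,305),(155,295)])/5+[277.6,149.6]
q2=np.array([(180,150),(260,158),(240,290),(160,280)])/3.333+[256.65,136.65]
T=[tri(A,a,B,b) for a,b in zip(q1,q2)];print(np.round(T,4),"mean",np.mean(T,0).round(4), tri(A,q1.mean(0),B,q2.mean(0)).round(4))
for c,q in((A,q1),(B,q2)):
    P=np.array([atz(c,u,.195)[:2] for u in q]);d=P[:2].mean(0)-P[2:].mean(0);print("top@.195",P.mean(0).round(4),np.degrees(np.arctan2(d[1],d[0])),np.linalg.norm(d))
# guard centre: circle in both, upper face z .121
g1=np.array([212,150])/5+[277.6,149.6];g2=np.array([210,155])/3.333+[256.65,136.65]
print("guard",tri(A,g1,B,g2).round(4),atz(A,g1,.121).round(4),atz(B,g2,.121).round(4))
im={"scene":vision.get_image("scene"),"side":vision.get_image("side"),"r2":cv2.imread("pics/r2.png")}
for n,I in im.items():
    h=cv2.cvtColor(I,cv2.COLOR_BGR2HSV)
    for nm,lo,hi in(("purple",130,150),("red",0,5)):
        m=((h[...,0]>=lo)&(h[...,0]<=hi)&(h[...,1]>120)&(h[...,2]>40)).astype(np.uint8)
        k,l,s,c=cv2.connectedComponentsWithStats(m);i=1+np.argmax(s[1:,4]) if k>1 else 0;print(n,nm,s[i],c[i].round(1))
    if n!="r2":cv2.imwrite(f"pics/now_{n}.png",I)
f=lambda I,x,y,w,h:cv2.resize(I[y:y+h,x:x+w],(400,300),interpolation=cv2.INTER_CUBIC)
cv2.imwrite("pics/now.png",np.hstack([f(im["scene"],240,110,100,75),f(im["side"],290,130,100,75)]))
```

```text
[[ 0.5206 -0.1378  0.2672]
 [ 0.5414 -0.1566  0.2043]
 [ 0.5356 -0.1929  0.2169]
 [ 0.5124 -0.1978  0.199 ]] mean [ 0.5275 -0.1713  0.2218] [ 0.5276 -0.1825  0.1857]
top@.195 [ 0.5276 -0.1798] 79.79340335868821 0.042110518189492116
top@.195 [ 0.5273 -0.1796] 82.98015618392151 0.04304113474935219
guard [ 0.527  -0.1718  0.1502] [ 0.5269 -0.18    0.121 ] [ 0.5276 -0.1803  0.121 ]
scene purple [295 141  19  17 111] [305.1 149.4]
scene red [274 180  22  15 219] [284.1 187.5]
side purple [342 153  17  21 169] [348.8 163.7]
side red [304 174  19  20 193] [313.1 183.2]
r2 purple [ 251  202   52   65 1908] [279.1 230.8]
r2 red [ 350  144   54   55 1305] [374.4 169.8]
```

View pics/now.png

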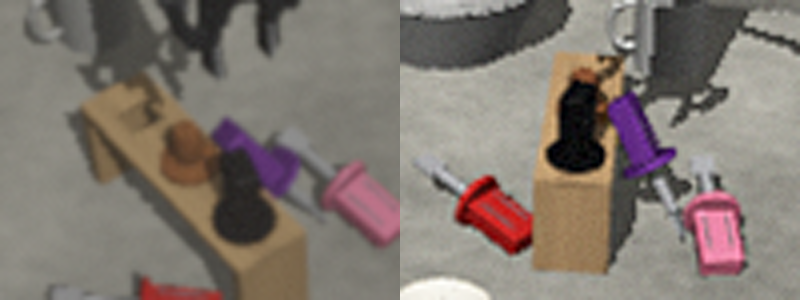

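Now purple leans against the robot side of the rack, reaching up beside the awl (scene (297,143)). Red and pink lie flat. Before descending I check how close purple comes to the finger.

Run:
```python
from h import *
import json
A,B=[cam("wrist",json.load(open(n+".json"))) for n in("r1","r2")];S=cam("scene");D=cam("side")
print("purple end S/D",tri(S,(297,142),D,(346,154)),"S/r2",tri(S,(297,142),B,(293,243)))
print("purple guard S/D",tri(S,(311,156),D,(352,169)))
for z in(.13,.15,.17):print(z,atz(B,(303,240),z).round(3),atz(B,(291,205),z-.03).round(3),atz(B,(255,215),z-.03).round(3))
p=np.array(json.load(open("r2.json"))["position"]);q=readout.get_state()["ee_rot"];M=R.from_quat([*q[1:],q[0]]).as_matrix()
print("tool shift mm",(M.T@(np.array([.5275,-.18,.139])-p)*1e3).round(1))
```

```text
purple end S/D [ 0.49181749 -0.26968763  0.14300888] S/r2 [ 0.50183601 -0.24058656  0.17517144]
purple guard S/D [ 0.45846918 -0.21706136  0.09961275]
0.13 [ 0.507 -0.255  0.13 ] [ 0.489 -0.218  0.1  ] [ 0.44  -0.234  0.1  ]
0.15 [ 0.508 -0.245  0.15 ] [ 0.491 -0.211  0.12 ] [ 0.444 -0.225  0.12 ]
0.17 [ 0.509 -0.235  0.17 ] [ 0.493 -0.203  0.14 ] [ 0.449 -0.217  0.14 ]
tool shift mm [-19.9  -0.2 162.8]
```

Clearance is over 10 mm. I rotate 10°, descend and close.

```bash
python3 -m handwheel '[[[-20,0,20],[0,0,0],-0.12],[[0,0,20],[0,0,0.85],-0.12],[[0,0,20],[0,0,0.85],-0.12],[[0,0,30],[0,0,0],-0.12],[[0,0,30],[0,0,0],-0.12],[[0,0,20],[0,0,0],-0.12],[[0,0,20],[0,0,0],-0.12],[[0,0,0],[0,0,0],-0.12],[[0,0,0],[0,0,0],-0.12]]'
```

```text
clock: 6.15
position: [0.5272, -0.1812, 0.1414]
ee_rot: [0.001, 0.761, 0.649, 0.001]
contact_force: [1.0, -1.4, 0.2]
width: 0.0479
gripper_force: 0.0
```

```bash
python3 -m handwheel '[[[0,0,0],[0,0,0],1],[[0,0,0],[0,0,0],1],[[0,0,0],[0,0,0],1],[[0,0,0],[0,0,0],1],[[0,0,0],[0,0,0],1],[[0,0,0],[0,0,0],1]]' 90; python3 snap.py g1
```

```text
clock: 6.9
position: [0.5272, -0.1813, 0.1416]
ee_rot: [0.002, 0.761, 0.649, 0.001]
contact_force: [0.0, -0.0, 6.2]
width: 0.0258
gripper_force: 89.9
```

View pics/g1.png

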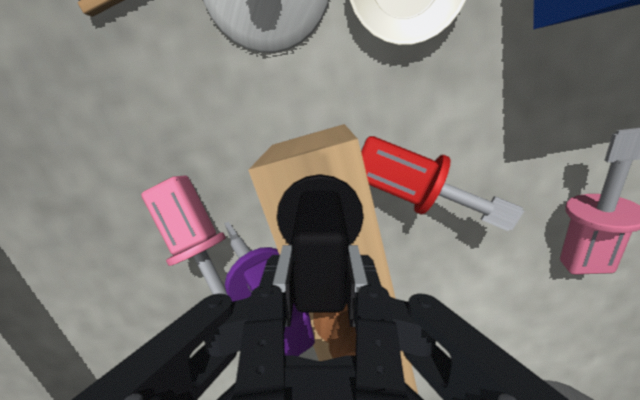

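The handle sits squarely between the pads, with the guard's top edge at (320,175) and its sides at u=277 and 363. Now lift, checking for slip by comparing the guard in the picture.

```bash
python3 -m handwheel '[[[0,0,-15],[0,0,0],1],[[0,0,-30],[0,0,0],1],[[0,0,-45],[0,0,0],1],[[0,0,-45],[0,0,0],1],[[0,0,-40],[0,0,0],1],[[0,0,0],[0,0,0],1]]'
python3 snap.py g2
python3 - <<'E'
from h import *
import json
for n in("g1","g2"):
    s=json.load(open(n+".json"));p=np.array(vision.camera_params("wrist")["hand_eye"]);K=cam("wrist",s)[0]
    I=cv2.imread(f"pics/{n}.png",0);m=(I<45).astype(np.uint8)
    col=[int(np.argmax(m[100:260,u]))+100 for u in range(300,341,10)];rows={v:np.where(m[v,250:390])[0][[0,-1]]+250 for v in(195,205,213)}
    def atdepth(u,zt):
        d=p[:3,:3]@np.linalg.inv(K)@[*u,1];o=p[:3,3];return (o+d*(zt-o[2])/d[2])*1e3
    print(n,col,rows,atdepth((320,min(col)),.0206),[atdepth((x,213),.0206) for x in rows[213]])
E
```

```text
clock: 7.7
position: [0.5275, -0.1815, 0.3187]
ee_rot: [0.003, 0.761, 0.649, 0.002]
contact_force: [-0.2, -0.1, -2.9]
width: 0.0261
gripper_force: 89.2
g1 [180, 177, 175, 177, 181] {195: array([284, 355]), 205: array([279, 360]), 213: array([278, 361])} [32.25486443  0.47595345 20.6       ] [array([  4.11827156, -29.73978752,  20.6       ]), array([ 4.06884881, 29.94040414, 20.6       ])]
g2 [180, 176, 175, 177, 181] {195: array([282, 356]), 205: array([279, 360]), 213: array([278, 362])} [32.25486443  0.47595345 20.6       ] [array([  4.11827156, -29.73978752,  20.6       ]), array([ 4.06825336, 30.65943134, 20.6       ])]
```

No slip, and the tip lies on the tool axis. I carry it over the lock, then turn to the slot direction (61.5°).

```bash
python3 -m handwheel '[[[30,-9,0],[0,0,0],1],[[55,-16,0],[0,0,0],1],[[56,-17,0],[0,0,0],1],[[56,-17,0],[0,0,0],1],[[56,-17,0],[0,0,0],1],[[56,-17,0],[0,0,0],1],[[56,-17,0],[0,0,0],1],[[56,-17,0],[0,0,0],1],[[56,-17,0],[0,0,0],1],[[0,0,0],[0,0,0.8],1],[[0,0,0],[0,0,0.8],1],[[0,0,0],[0,0,0.8],1],[[0,0,0],[0,0,0.8],1],[[0,0,0],[0,0,0],1],[[0,0,0],[0,0,0],1]]'
cat > to.py <<'E'
import sys
from h import *
s=readout.get_state();q=s["ee_rot"];M=R.from_quat([*q[1:],q[0]]).as_matrix();p=np.array(s["position"])
t=np.array([float(v) for v in sys.argv[1:4]])
print("pos",p.round(4),"shift",(M.T@(t-p)*1e3).round(1),"yawx",np.degrees(np.arctan2(M[1,0],M[0,0])).round(2),"tilt deg",np.degrees(M[:2,2]).round(2),"F",np.round(s["contact_force"],1),"M",np.round(s["moment"],2),"t",s["clock"],"q6",round(s["qpos"][5],2))
E
python3 to.py .4613 .3127 .262
```

```text
clock: 9.62
position: [0.4588, 0.3127, 0.3137]
ee_rot: [-0.0, 0.858, 0.513, -0.001]
contact_force: [1.3, 1.4, -2.3]
width: 0.0259
gripper_force: 89.2
pos [0.4588 0.3127 0.3137] shift [ 1.3  2.2 51.7] yawx 61.76 tilt deg [-0.12 -0.06] F [ 1.3  1.4 -2.3] M [-0.03 -0.06 -0.02] t 9.625 q6 0.97
```

```bash
python3 -m handwheel '[[[1.3,2.2,26],[0,0,0],1],[[0,0,26],[0,0,0],1],[[0,0,10],[0,0,0],1],[[0,0,5],[0,0,0],1],[[0,0,0],[0,0,0],1],[[0,0,0],[0,0,0],1]]'; python3 to.py .4613 .3127 .242
python3 -m handwheel '[[[0,0,3],[0,0,0],1],[[0,0,3],[0,0,0],1],[[0,0,0],[0,0,0],1]]'; python3 to.py .4613 .3127 .236
```

```text
clock: 10.38
position: [0.4624, 0.3134, 0.2489]
ee_rot: [0.0, 0.859, 0.513, 0.001]
contact_force: [0.9, -1.3, -2.3]
width: 0.0258
gripper_force: 89.0
pos [0.4624 0.3134 0.2489] shift [-1.2 -0.7  6.9] yawx 61.7 tilt deg [0.1  0.05] F [ 0.9 -1.3 -2.3] M [-0.    0.05  0.01] t 10.375 q6 0.96
clock: 10.75
position: [0.4617, 0.313, 0.2416]
ee_rot: [-0.0, 0.859, 0.513, -0.0]
contact_force: [0.7, -0.1, -2.1]
width: 0.0257
gripper_force: 89.0
pos [0.4617 0.313  0.2416] shift [-0.4 -0.2  5.6] yawx 61.69 tilt deg [-0.03 -0.02] F [ 0.7 -0.1 -2.1] M [ 0.01  0.04 -0.01] t 10.75 q6 0.96
```

```bash
for i in 1 2 3; do python3 -m handwheel '[[[0,0,3],[0,0,0],1],[[0,0,0],[0,0,0],1]]'>/dev/null; python3 to.py .4613 .3127 .232; done
```

```text
pos [0.4618 0.313  0.2386] shift [-0.5 -0.3  6.6] yawx 61.69 tilt deg [-0.03 -0.01] F [-0.1 -0.2 -1.3] M [-0.01 -0.    0.03] t 11.0 q6 0.96
pos [0.4618 0.313  0.2356] shift [-0.5 -0.3  3.6] yawx 61.69 tilt deg [-0.03 -0.01] F [ 0.4  0.5 -2.6] M [-0.03 -0.03  0.02] t 11.25 q6 0.96
pos [0.4618 0.313  0.2327] shift [-0.5 -0.3  0.7] yawx 61.69 tilt deg [-0.02 -0.01] F [-0.8 -0.3 -1.7] M [0.   0.01 0.01] t 11.5 q6 0.96
```

```bash
for i in 1 2; do python3 -m handwheel '[[[-0.3,-0.9,6],[0,0,0],1],[[-0.3,-0.9,6],[0,0,0],1],[[0,0,0],[0,0,0],1],[[0,0,0],[0,0,0],1]]'>/dev/null; python3 to.py .4576 .3136 .2086; done
python3 - <<'E'
from h import *
I=vision.get_image("scene");J=vision.get_image("side")
f=lambda I,x,y,w,h:cv2.resize(I[y:y+h,x:x+w],(400,300),interpolation=cv2.INTER_CUBIC)
cv2.imwrite("pics/seat.png",np.hstack([f(I,330,200,120,90),f(J,260,195,120,90)]))
E
```

```text
pos [0.4603 0.3135 0.2212] shift [-1.2 -2.5 12.6] yawx 61.69 tilt deg [0.05 0.02] F [0.2 0.2 1.3] M [-0.05 -0.12  0.  ] t 12.0 q6 0.97
pos [0.4588 0.3138 0.2093] shift [-0.7 -1.   0.7] yawx 61.69 tilt deg [0.09 0.01] F [ 2.  -0.4  2.5] M [-0.18 -0.54  0.02] t 12.5 q6 0.97
```

```bash
for i in 1 2; do python3 -m handwheel '[[[-0.3,-0.4,1.5],[0,0,0],1],[[0,0,0],[0,0,0],1]]'>/dev/null; python3 to.py .4576 .3136 .2086; done
```

```text
pos [0.4586 0.3138 0.2084] shift [-0.7 -0.8 -0.2] yawx 61.69 tilt deg [0.14 0.04] F [1.  0.1 6.1] M [-0.21 -0.64 -0.06] t 12.85 q6 0.97
pos [0.4586 0.314  0.2083] shift [-0.8 -0.7 -0.3] yawx 61.7 tilt deg [0.25 0.1 ] F [ 1.5 -0.9 11.5] M [-0.31 -0.46  0.05] t 13.1 q6 0.97
```

View pics/seat.png

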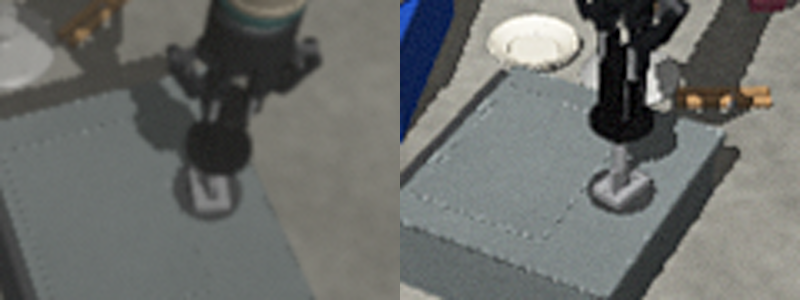

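The picture shows the blade standing in the slot (left (207,192), right (620,183)) with the door flush. The force climbs at the hard stop, so the door is shut. Now turn clockwise.

```bash
python3 -m handwheel '[[[0,0,0.5],[0,0,0.7],1],[[0,0,0],[0,0,0.7],1],[[0,0,0],[0,0,0.7],1],[[0,0,0],[0,0,0.7],1],[[0,0,0],[0,0,0.7],1],[[0,0,0],[0,0,0.7],1]]'>/dev/null; python3 to.py .4576 .3136 .2086
python3 -m handwheel '[[[0,0,0],[0,0,0.7],1],[[0,0,0],[0,0,0.7],1],[[0,0,0],[0,0,0.7],1],[[0,0,0],[0,0,0.7],1],[[0,0,0],[0,0,0.7],1],[[0,0,0],[0,0,0.7],1]]'>/dev/null; python3 to.py .4576 .3136 .2086
```

```text
pos [0.4582 0.3144 0.2082] shift [-1.   0.3 -0.4] yawx 36.38 tilt deg [0.23 0.15] F [ 0.3 -0.7 14.5] M [-0.21 -0.11  0.12] t 13.85 q6 1.41
pos [0.4583 0.314  0.2082] shift [-0.8  0.3 -0.4] yawx 11.18 tilt deg [0.24 0.11] F [ 1.3 -0.8 15.6] M [-0.42 -0.22  0.1 ] t 14.6 q6 1.85
```

```bash
python3 -m handwheel '[[[0,0,0],[0,0,0.7],1],[[0,0,0],[0,0,0.7],1],[[0,0,0],[0,0,0.7],1],[[0,0,0],[0,0,0.7],1],[[0,0,0],[0,0,0.7],1],[[0,0,0],[0,0,0],1]]'>/dev/null; python3 to.py .4576 .3136 .2086
for i in 1 2 3; do python3 -m handwheel '[[[0,0,0],[0,0,0.5],1],[[0,0,0],[0,0,0],1]]'>/dev/null; python3 to.py .4576 .3136 .2086; done
```

```text
pos [0.4583 0.3137 0.2082] shift [-0.6  0.2 -0.4] yawx -9.71 tilt deg [0.24 0.07] F [-0.3 -2.1 15.4] M [-0.53 -0.12  0.05] t 15.35 q6 2.22
pos [0.4582 0.3137 0.2082] shift [-0.6  0.2 -0.4] yawx -12.7 tilt deg [0.23 0.07] F [ 0.8 -2.  14.5] M [-0.59 -0.15  0.12] t 15.6 q6 2.27
pos [0.4582 0.3137 0.2082] shift [-0.6  0.2 -0.4] yawx -15.71 tilt deg [0.23 0.07] F [-0.3 -2.2 15.5] M [-0.55 -0.12  0.03] t 15.85 q6 2.32
pos [0.4582 0.3136 0.2082] shift [-0.6  0.2 -0.4] yawx -18.71 tilt deg [0.23 0.06] F [ 0.1 -1.6 15.6] M [-0.52 -0.16  0.13] t 16.1 q6 2.37
```

```bash
for i in 1 2 3; do python3 -m handwheel '[[[0,0,0],[0,0,0.4],1],[[0,0,0],[0,0,0],1]]'>/dev/null; python3 to.py .4576 .3136 .2086; done
```

```text
pos [0.4582 0.3137 0.2082] shift [-0.5  0.3 -0.4] yawx -21.07 tilt deg [0.23 0.07] F [ 0.1 -1.5 15.1] M [-0.54 -0.13  0.27] t 16.35 q6 2.41
pos [0.4582 0.3137 0.2082] shift [-0.5  0.4 -0.4] yawx -23.42 tilt deg [0.24 0.06] F [ 0.8 -1.1 14.7] M [-0.53 -0.15  0.55] t 16.6 q6 2.46
pos [0.4582 0.3138 0.2082] shift [-0.5  0.4 -0.4] yawx -25.76 tilt deg [0.24 0.06] F [ 0.8 -1.8 15. ] M [-0.52 -0.13  0.82] t 16.85 q6 2.5
```

The moment reaches 0.8 N m, so the lock is at its stop. I ease back within the slot's play and withdraw straight up.

```bash
python3 -m handwheel '[[[0,0,0],[0,0,-0.65],1],[[0,0,0],[0,0,-0.65],1],[[0,0,0],[0,0,-0.6],1],[[0,0,-3],[0,0,0],1],[[0,0,0],[0,0,0],1]]'>/dev/null; python3 to.py .4576 .3136 .2086
python3 -m handwheel '[[[0,0,-4],[0,0,0],1],[[0,0,-8],[0,0,0],1],[[0,0,-10],[0,0,0],1],[[0,0,0],[0,0,0],1]]'>/dev/null; python3 to.py .4576 .3136 .2086
python3 -m handwheel '[[[0,0,-25],[0,0,0],1],[[0,0,-25],[0,0,0],1],[[0,0,-25],[0,0,0],1],[[0,0,-10],[0,0,0],1],[[0,0,0],[0,0,0],1]]'>/dev/null; python3 to.py .4576 .3136 .2086
```

```text
pos [0.4575 0.3139 0.2087] shift [0.2 0.3 0.1] yawx -14.51 tilt deg [0.06 0.05] F [ 1.4 -0.6  3.8] M [ 0.04 -0.62 -0.01] t 17.475 q6 2.3
pos [0.4573 0.3138 0.2312] shift [ 0.3  0.1 22.6] yawx -14.5 tilt deg [0.04 0.03] F [ 0.8 -0.2 -1.6] M [-0.   -0.03 -0.01] t 17.975 q6 2.3
pos [0.4572 0.3136 0.3155] shift [  0.4  -0.  106.9] yawx -14.5 tilt deg [0.02 0.02] F [ 1.2 -0.4 -2.4] M [-0.01 -0.01 -0.04] t 18.6 q6 2.3
```

Free of the lock. I turn back, shift a little, and check the lock with the wrist camera.

```bash
python3 -m handwheel '[[[0,0,0],[0,0,-1],1],[[0,0,0],[0,0,-1],1],[[0,0,0],[0,0,-1],1],[[0,0,0],[0,0,-1],1],[[0,0,0],[0,0,-1],1],[[0,0,0],[0,0,-1],1],[[0,0,0],[0,0,-1],1],[[0,0,0],[0,0,-1],1],[[0,0,0],[0,0,-1],1],[[0,0,0],[0,0,-1],1],[[0,0,0],[0,0,-1],1],[[0,0,0],[0,0,-1],1],[[0,0,0],[0,0,-1],1],[[0,0,0],[0,0,-1],1],[[0,0,0],[0,0,-1],1],[[0,0,0],[0,0,-1],1],[[-40,0,0],[0,0,0],1],[[-35,0,0],[0,0,0],1],[[0,0,0],[0,0,0],1],[[0,0,0],[0,0,0],1]]'>/dev/null; python3 to.py .5272 -.1813 .3155; python3 snap.py k1
python3 - <<'E'
from h import *
import json
c=cam("wrist",json.load(open("k1.json")));g=cv2.imread("pics/k1.png",0)
u=proj(c,[.4576,.3136,.103]);print(u,proj(c,[.4613,.3127,.128]));x,y=int(u[0]),int(u[1]);r=32;S=6
G=cv2.resize(g[y-r:y+r,x-r:x+r],None,fx=S,fy=S,interpolation=cv2.INTER_CUBIC)
print("pct",np.percentile(G,[1,5,25,50,75,95]))
f=lambda P:(np.array(P)+.5)/S-.5+[x-r,y-r]
for nm,m,z in(("block",G>145,.103),("slot",G<45,.103),("disc+block",(G<100)|(G>145),.091)):
    ks,_=cv2.findContours(m.astype(np.uint8),cv2.RETR_EXTERNAL,cv2.CHAIN_APPROX_NONE)
    for k in sorted(ks,key=cv2.contourArea)[-2:]:
        if cv2.contourArea(k)<200: continue
        b=cv2.minAreaRect(k);P=np.array([atz(c,w,z)[:2] for w in f(cv2.boxPoints(b))]);e=sorted([P[1]-P[0],P[2]-P[1]],key=np.linalg.norm)
        print(nm,f(b[0]).round(1),P.mean(0).round(4),[round(np.linalg.norm(t)*1e3,1) for t in e],np.degrees(np.arctan2(e[1][1],e[1][0])).round(1))
E
```

```text
pos [0.4458 0.2396 0.3146] shift [-404.2  142.9   -1.2] yawx 81.47 tilt deg [-0.07  0.02] F [ 0.1  0.9 -2.6] M [-0.02 -0.    0.03] t 21.1 q6 0.5
[320.2398475  102.81504472] [323.49228441 103.66499271]
pct [ 20.  45.  85. 152. 157. 180.]
block [320.6 103.1] [0.458 0.313] [np.float64(33.7), np.float64(49.9)] -10.9
block [319.5 101.5] [0.4567 0.314 ] [np.float64(75.7), np.float64(76.9)] -8.6
slot [320.6 102.7] [0.4581 0.3136] [np.float64(6.0), np.float64(26.4)] -10.6
slot [319.7 121. ] [0.4537 0.2919] [np.float64(5.6), np.float64(45.5)] -12.1
disc+block [319.5 101.5] [0.4567 0.3138] [np.float64(78.0), np.float64(79.3)] -8.6
disc+block [320.7 103.8] [0.4578 0.311 ] [np.float64(64.7), np.float64(70.4)] -96.9
```

The lock now sits at (0.458, 0.3135). Its face measures 34×50 mm at the shut height and the slot is at about -10.7°, so it is shut and locked. Back to the rack hole it came from.

```bash
python3 -m handwheel '[[[-34,13,0],[0,0,0],1],[[-52,18,0],[0,0,0],1],[[-53,19,0],[0,0,0],1],[[-53,19,0],[0,0,0],1],[[-53,19,0],[0,0,0],1],[[-53,19,0],[0,0,0],1],[[-53,18,0],[0,0,0],1],[[-53,18,0],[0,0,0],1],[[0,0,0],[0,0,0],1],[[0,0,0],[0,0,0],1],[[0,0,0],[0,0,0],1]]'>/dev/null; python3 to.py .5278 -.182 .235
```

```text
pos [ 0.5279 -0.1797  0.3154] shift [-2.3  0.3 80.4] yawx 81.61 tilt deg [-0.    0.05] F [-0.2  0.7 -1.7] M [ 0.06  0.   -0.05] t 22.525 q6 -0.31
```

```bash
python3 -m handwheel '[[[-2.3,0.3,25],[0,0,0],1],[[0,0,30],[0,0,0],1],[[0,0,20],[0,0,0],1],[[0,0,0],[0,0,0],1],[[0,0,4],[0,0,0],1],[[0,0,4],[0,0,0],1],[[0,0,4],[0,0,0],1],[[0,0,4],[0,0,0],1]]'>/dev/null; python3 to.py .5278 -.182 .145
```

```text
pos [ 0.5278 -0.1837  0.2244] shift [ 1.7 -0.3 79.4] yawx 81.49 tilt deg [ 0.02 -0.01] F [-0.3 -0.2 -1.6] M [-0.02 -0.02 -0.02] t 23.525 q6 -0.31
```

```bash
python3 -m handwheel '[[[0,0,6],[0,0,0],1],[[0,0,6],[0,0,0],1],[[0,0,10],[0,0,0],1],[[0,0,15],[0,0,0],1],[[0,0,15],[0,0,0],1],[[0,0,15],[0,0,0],1],[[0,0,8],[0,0,0],1],[[0,0,0],[0,0,0],1]]'>/dev/null; python3 to.py .5278 -.182 .1416
for i in 1 2 3; do python3 -m handwheel '[[[0,0,1.8],[0,0,0],1],[[0,0,0],[0,0,0],1]]'>/dev/null;python3 to.py .5278 -.182 .1416;done
```

```text
pos [ 0.5273 -0.1834  0.1486] shift [1.5 0.3 7. ] yawx 81.49 tilt deg [-0.07  0.04] F [-0.1 -0.4 -1.8] M [-0.04  0.01 -0.02] t 24.525 q6 -0.31
pos [ 0.528  -0.1838  0.148 ] shift [ 1.7 -0.5  6.4] yawx 81.49 tilt deg [ 0.05 -0.02] F [ 0.9  0.2 -1.8] M [-0.02  0.01  0.05] t 24.775 q6 -0.31
pos [ 0.5277 -0.1836  0.1458] shift [ 1.6 -0.1  4.2] yawx 81.49 tilt deg [0. 0.] F [ 1.   0.8 -2.2] M [ 0.05 -0.02  0.03] t 25.025 q6 -0.31
pos [ 0.5276 -0.1836  0.1438] shift [ 1.6 -0.   2.2] yawx 81.49 tilt deg [-0.02  0.01] F [ 1.   0.6 -1.8] M [-0.02  0.   -0.02] t 25.275 q6 -0.31
```

```bash
for i in 1 2 3; do python3 -m handwheel '[[[0,0,1],[0,0,0],1],[[0,0,0],[0,0,0],1]]'>/dev/null;python3 to.py .5278 -.182 .1416;done
```

```text
pos [ 0.5276 -0.1836  0.1429] shift [ 1.6 -0.1  1.3] yawx 81.49 tilt deg [-0.01  0.01] F [ 0.3 -0.3 -1.3] M [0.03 0.04 0.05] t 25.525 q6 -0.31
pos [ 0.5277 -0.1836  0.1419] shift [ 1.6 -0.1  0.3] yawx 81.49 tilt deg [-0.01  0.01] F [ 0.3  0.2 -1.3] M [-0.   -0.02  0.03] t 25.775 q6 -0.31
pos [ 0.5278 -0.1836  0.1416] shift [ 1.6 -0.3 -0. ] yawx 81.49 tilt deg [ 0.03 -0.01] F [-1.   1.1  3.3] M [ 0.06  0.25 -0.04] t 26.025 q6 -0.31
```

The guard rests on the board. Release and retreat straight up.

```bash
python3 -m handwheel '[[[0,0,0],[0,0,0],0.2],[[0,0,0],[0,0,0],0],[[0,0,0],[0,0,0],-0.12],[[0,0,0],[0,0,0],-0.12],[[0,0,0],[0,0,0],-0.12],[[0,0,-10],[0,0,0],-0.12],[[0,0,-20],[0,0,0],-0.12],[[0,0,-40],[0,0,0],-0.12],[[0,0,-45],[0,0,0],-0.12],[[0,0,-45],[0,0,0],-0.12],[[20,0,0],[0,0,0],-0.12],[[18,0,0],[0,0,0],-0.12],[[0,0,0],[0,0,0],-0.12],[[0,0,0],[0,0,0],-0.12]]'; python3 snap.py f1
python3 - <<'E'
from h import *
import json
c=cam("wrist",json.load(open("f1.json")));I=cv2.imread("pics/f1.png");g=cv2.cvtColor(I,cv2.COLOR_BGR2GRAY)
u=proj(c,[.5277,-.1836,.121]);t=proj(c,[.5277,-.1836,.195]);print("expected guard,top",u,t)
x,y=int(u[0]),int(u[1]);m=(g[y-50:y+50,x-60:x+60]<48).astype(np.uint8)
k,l,s,ce=cv2.connectedComponentsWithStats(m);i=1+np.argmax(s[1:,4]);b=s[i];print("blob x,y,w,h",b[0]+x-60,b[1]+y-50,b[2:],)
cx=b[0]+x-60+b[2]/2;print("guard centre x,top edge world",atz(c,(cx,b[1]+y-50),.121).round(4),atz(c,(cx,u[1]),.121).round(4))
w=[vision.get_image(n) for n in("scene","side")]
old=[cv2.imread(f"pics/now_{n}.png") for n in("scene","side")]
for a,o,(X,Y) in zip(w,old,((285,140),(320,145))):
    d=cv2.absdiff(a,o)[Y:Y+45,X:X+30].max(2);print("driver changed px",(d>40).sum())
E
```

```text
clock: 27.78
position: [0.5329, -0.1458, 0.2998]
ee_rot: [-0.001, 0.757, 0.653, -0.001]
contact_force: [-0.2, 0.0, 0.8]
width: 0.0479
gripper_force: 0.0
expected guard,top [320.2462079  197.09654067] [320.19677397 220.36137484]
blob x,y,w,h 297 173 [  48   74 2265]
guard centre x,top edge world [ 0.5333 -0.1527  0.121 ] [ 0.5286 -0.1837  0.121 ]
driver changed px 1
driver changed px 45
```

The driver's guard and handle are where they should be, and it stands upright. Handing in.

```bash
python3 -c "
from rig import manip
print(manip.sign_off())"
```

```text
the job is handed in; nothing more can be done
None
```

The cabinet door is pressed shut and the lock is turned to its stop; the black screwdriver hangs upright in the rack hole it came from, released, and the job was handed in at about 28 s.

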